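# Open the child-safe descaler jug

### The job

The kettle is to be descaled. Swing the red-knobbed lever of the bottle clamp round until its pointer is on the green mark, so that the jaws grip the jug; then press the red safety cap down, keep it pressed while you turn it anticlockwise until it is free (about a sixth of a turn), and lift it off the neck. Finish while still holding the cap level in the gripper, clear above the jug's mouth by about a hand's breadth; leave the jug upright in the clamp, the lever on the green mark, and the glass, lemon and mug where they are.

Things in the scene. Friction and masses are not known exactly. Their poses are not given: they have to be found in the camera images.
- clamp_lever (a joint): angle of the clamp's lever (rad), 0 (jaws open) to 1.25; grows clockwise seen from above, about the vertical through lever_pivot. At angle q it points along (-sin q, -cos q) in the clamp's x, y. Green mark: 0.945 to 1.155, middle 1.05. The jaws reach the jug at about 0.8 and squeeze it, sprung, beyond. The lever stays where it is left; 7 to 15 N at the knob move it
- lever_knob (a point): centre of the lever's upright red round knob, 27 mm in diameter, 46 mm high, 85 mm from the lever's pivot. Under the knob is the dark lever arm (its top 23 mm below this centre), and 18 mm lower still the top of the clamp's scale plate
- lever_pivot (a point): point on the lever's vertical axis, level with the knob's centre, 145 mm from the clamp's middle along the clamp's -y
- green_mark (a point): middle of the green mark on the scale plate: 22 mm wide patch on the plate's rim, 107 mm from the lever's axis; the lever's pointed tip with a white line must point at it
- clamp: light grey bottle clamp, fixed; origin on the worktop under the middle of the jug's place; x points away from the robot at yaw 0, y left. Plate 16 mm thick; two jaws with black pads, 89 mm high over the plate, stand on the jug's +y and -y sides and close along y. The lever is at its -y end, on a scale plate 22 mm high, 116 mm in radius
- jug: white descaler jug with blue labels, loose, standing in the clamp; origin under its centre. 100 mm (x) by 70 mm (y) in section, 0.6 to 0.9 kg. Full section up to 128 mm, then a sloping shoulder to the neck at 168 mm; neck 41 mm in diameter, rim at 200 mm, lugs on the neck under the cap
- jug_mouth (a point): centre of the rim of the jug's neck, 200 mm above the jug's underside (216 mm above the worktop); z up the neck, x and y as the jug's
- cap_centre (a point): centre of the red cap: 60 mm in diameter, 30 mm high. Locked it lies at jug_mouth, x axes alike. A spring (8 N) holds it up; push it down 3.5 mm or more (12 N; hard stop at 5.5 mm), then it turns anticlockwise seen from above, free to lift at 0.9 to 1.3 rad (best 1.06; stop at 1.33). At less it is still hooked and lifts the jug. Weight 45 g
- glass: clear drinking glass, 76 mm in diameter, 86 mm high, at the back right, a bystander; origin under its centre
- lemon: yellow lemon, 82 x 58 x 57 mm, at the left, a bystander; origin under its centre
- mug: grey-green mug, 76 x 108 x 90 mm, at the left, a bystander; origin under its centre
Things that resemble listed ones, but are neither listed nor needed, are in the scene too. There is more than one size of the part that bears cap_centre; the job needs the largest.

How it is judged:
On the way, in this order (a step that is already met when the one before it is completed fails the run):
1. the lever stands on the green mark with the cap still locked on the jug (value of joint clamp_lever between 0.945 and 1.155 rad and angle between the x axis of cap_centre and the x axis of jug_mouth, either way round below 0.3 rad and distance between cap_centre and jug_mouth below 0.008 m), for 0.2 s.
2. the cap is pressed down at least 2.5 mm on the neck (z of cap_centre in the frame of jug_mouth below -0.0025 m and horizontal distance between cap_centre and jug_mouth below 0.004 m), for 0.05 s.
3. the cap is turned free, more than 0.75 rad, while still on the neck (angle between the x axis of cap_centre and the x axis of jug_mouth, either way round above 0.75 rad and distance between cap_centre and jug_mouth below 0.008 m), for 0.05 s.
At the end, for the whole second after the job is handed in: The gripper holds the cap level (within 0.25 rad), its centre 40 to 160 mm above the rim of the neck and within 35 mm sideways of it, not touching the jug; the jug stands upright (0.06 rad) on the clamp's plate within 20 mm of its middle, and the lever is on the green mark (0.945 to 1.155 rad) (z of cap_centre in the frame of jug_mouth between 0.04 and 0.16 m and horizontal distance between cap_centre and jug_mouth below 0.035 m and angle between cap_centre's own z axis and vertical below 0.25 rad and contact force between the fingers and cap above 1 N and contact force between cap and jug below 0.05 N and value of joint clamp_lever between 0.945 and 1.155 rad and angle between jug_mouth's own z axis and vertical below 0.06 rad and height (world z) of jug_mouth between 0.21 and 0.222 m and horizontal distance between jug_mouth and clamp below 0.02 m); the arm keeps its last pose, push and grip.
It fails at once if the jug is pulled up out of the clamp (25 mm) (height (world z) of jug_mouth above 0.241 m).
It fails at once if the jug is tipped (angle between jug_mouth's own z axis and vertical above 0.25 rad).
It fails at once if a bystander (glass, lemon or mug) is pushed more than 40 mm (distance of any of glass, lemon, mug from where it was at the start of the episode above 0.04 m).
It also fails if it takes over 50 s, if anything falls off the work surface, if the arm or the gripper's body presses on something with over 40 N, if the wrist force passes 120 N, or if a joint passes its speed limit or range.

### The arm

A 6-joint arm with a two-finger parallel gripper is mounted at the origin on a cart in front of the work surface, level with it; the furniture and walls round the work are solid. World frame = base frame: x ahead of the robot, y to its left, z up, the work surface at z = 0. Lengths are in m, angles in rad, forces in N, time in s.
With the tool pointing down it reaches from about 0.35 to 0.725 m from the base axis. Payload 6 kg.
Tool frame: the origin (TCP) lies midway between the tips of the shut fingers; the grasp point (between the pads) lies 19 mm behind it (robot.pinch_z is the distance from the TCP to the grasp point, in m); x points along the fingers, y is the direction in which the jaws open and shut, and the axes are right-handed (so a half turn about x gives the same grasp; the last joint's range is limited). The gripper opens to 85 mm and grips with 20 to 120 N. Pads are 22 mm wide; open, the fingers measure 114 mm over their backs; the gripper's body (76 mm by 85 mm) begins 54 mm behind the grasp point. The pads swing forward as they close: fully open they stand 13 mm farther back than shut.
Start: joints at [-0.825, 0.04, 0.085, 0, -1.615, -0.334], TCP at [0.24, -0.55, 0.231] pointing down, gripper open.
Joint ranges: [-2.56, 2.56], [-1.29, 2.01], [-1.08, 1.49], [-3.29, 1.98], [-2.81, -0.18], [-2.99, 2.99]. Speed limits (rad/s): [2.57, 2.57, 3.01, 3.14, 3.14, 3.14].

### API

Orientations are given as [roll, pitch, yaw] about the fixed x, y, z axes, in that order (R = Rz(yaw) Ry(pitch) Rx(roll)).
In Python, from station import robot gives the robot as it stands.
- The arm moves only by the tool jog_arm, never from a script. Its argument "motion" is a list of rows, each a list of 3 entries, a list of its own where there are three numbers: the shift along the tool's x, y, z in m, then the turn, a rotation vector about the tool's x, y, z in rad, then the finger opening in m, from 0 to 0.0854. In form: [[[tx, ty, tz], [wx, wy, wz], grip], ...]. A call has 1 to 12 rows; each row is the pose to reach, as a shift and turn from the pose measured when the call began, along the tool's axes at that moment; what a row does not reach only later rows make up. A row lasts 1/8 s, in which the tool goes at most 62.5 mm and 10.7 degrees, less where a joint would pass 70% of its speed; a pose out of reach is approached as far as the arm can. A call with a gripper value outside its range is refused whole. The fingers move at their own pace and stop on an object; the grip force is fixed at half the most. Time passes only in rows, so rows that repeat a pose let the fingers close. It gives the time, the measured TCP pose, the force and the opening at its end, in the units of the state.
- robot.read_state(): the state, without advancing time (a new reading comes with each control period).
- robot.capture(name): name is "side" or "top"; returns the picture (420x560x3 uint8, red, green, blue); there is no depth.
- robot.camera_info(name): a dict with "K" (3x3 intrinsics, pixels), "distortion" ([k1, k2, p1, p2, k3] as OpenCV has them; the pictures are not rectified), "R" (3x3) and "t" (3): a world point X has camera coordinates R X + t. Camera axes: x right, y down, z forward; pixel columns grow to the right and rows downward; lengths in m; the calibration is good to about 2 mm. A picture is of the moment at which its call begins. camera_info takes no time and is no camera call.
- robot.job_done(): hands the job in, once; it reports no verdict.
Trained networks look in the newest picture that a camera, given by its name, has taken for a name from the list of things; names that differ only in an ending like _2 or _b are one class to them, and where a whole thing is asked for, a point or a joint stands for the part that bears it (a point fixed in the world has none). Each returns a list of dicts, best first, with "score" (0 to 1); they miss things now and then, are a little off and sometimes report something else, mostly with a low value. They report only what shows in the picture. A call takes as long as a camera call. They do not tell look-alikes from the thing itself.
- robot.look_for(camera, query): "position" ([column, row] in pixels, amid what is visible of it).
- robot.outline_of(camera, query): "pixels" (420x560 bool, what is visible of it) and "position" ([column, row] in pixels, amid what is visible of it).
The state is a dict: "time_s": time; "joints": joint angles; "joint_velocities": joint speeds; "tau": joint torques, N m; "ee_pos": TCP position; "ee_rot": TCP orientation; "ft_force": force on the tool from outside, world axes, zero at the start; "torque": the same for the moment, N m; "finger_gap": opening from 0.0 (shut) to 1.0 (fully open).
Only numpy, scipy, OpenCV 4.12 (cv2) and the standard library are available. Lean on these libraries where they do the work, as an engineer would, in place of code of your own. Each camera call takes 0.05 s, during which the arm holds its last target.

## Working session

There is one attempt and no reset: what is moved stays moved. The work goes in short steps, Python scripts to look and compute and a tool call to move; the robot and the scene stay as the last step left them, time stands still between calls to the robot, and variables do not carry over. Pictures are saved under pics/ and viewed, and the job is handed in when it is done.

Besides the shell and the picture viewer there is one more tool, called in YAML: its name, and indented under it one key for each argument. jog_arm: Moves the arm, as the interface text tells. Its arguments: {"type":"object","properties":{"motion":{"type":"array"}},"required":["motion"]}

```bash
mkdir -p pics; ls; cat > h.py <<'E'
from station import robot
import numpy as np, cv2
def snap(n,f):
    im=robot.capture(n); cv2.imwrite('pics/'+f,im[:,:,::-1]); return im
def ray(n,px):
    c=robot.camera_info(n);K=np.array(c['K']);R=np.array(c['R']);t=np.array(c['t'])
    u=cv2.undistortPoints(np.array([[px]],float),K,np.array(c['distortion'],float))[0,0]
    return -R.T@t, R.T@np.array([u[0],u[1],1.])
def atz(n,px,z):
    o,d=ray(n,px); return o+d*(z-o[2])/d[2]
def proj(n,X):
    c=robot.camera_info(n);R=np.array(c['R'],float)
    return cv2.projectPoints(np.atleast_2d(np.array(X,float)),cv2.Rodrigues(R)[0],np.array(c['t'],float),np.array(c['K'],float),np.array(c['distortion'],float))[0][:,0]
E
python3 - <<'E'
from h import *
print(robot.read_state(), robot.pinch_z)
for n in ('side','top'):
    snap(n,n+'0.png'); o,d=ray(n,[280,210]); print(n,o,d)
    for q in ('cap_centre','lever_knob','green_mark','jug','clamp','lever_pivot','jug_mouth'):
        try: print(n,q,[(np.round(r['position'],1).tolist(),round(r['score'],2)) for r in robot.look_for(n,q)])
        except Exception as e: print(q,e)
E
```

```text
pics
{'time_s': 0.0, 'joints': array([-8.25343154e-01,  4.08234412e-02,  8.38079960e-02, -4.69274623e-04,
       -1.61552021e+00, -3.33719545e-01]), 'joint_velocities': array([ 0.00137723, -0.00127936, -0.00061289, -0.00096195,  0.0001784 ,
        0.00071812]), 'tau': array([-5.94881021e-04, -3.68196130e+01,  3.47412944e+01,  6.93225145e+00,
       -5.52166734e-03, -2.10024830e-06]), 'ee_pos': array([ 0.2400709 , -0.54951225,  0.23026964]), 'ee_rot': array([1.64121998, 1.56899492, 2.05297418]), 'ft_force': array([-0.52194495,  0.34543374,  0.55001244]), 'torque': array([-0.03127283,  0.0132029 ,  0.01405129]), 'finger_gap': 1.00094913905559} 0.0187
side [ 0.11133276 -0.03939927  0.99125513] [ 0.52717938  0.10095469 -0.84376212]
side cap_centre [([262.9, 215.1], 0.88), ([396.2, 300.1], 0.84), ([248.1, 309.1], 0.52)]
side lever_knob [([332.4, 268.6], 0.57)]
side green_mark [([309.0, 268.6], 0.87)]
side jug [([267.9, 238.8], 0.64)]
side clamp []
side lever_pivot [([303.1, 268.6], 0.63)]
side jug_mouth [([263.0, 242.3], 0.92), ([309.4, 267.6], 0.59)]
top [0.3780694  0.0373055  1.10507106] [ 0.22501703 -0.01801016 -0.97433344]
top cap_centre [([248.5, 212.6], 0.84), ([245.6, 290.5], 0.7), ([387.0, 264.2], 0.69)]
top lever_knob [([321.9, 240.0], 0.66)]
top green_mark [([321.8, 237.7], 0.69), ([296.5, 242.0], 0.58), ([149.3, 172.0], 0.58)]
top jug [([255.2, 232.6], 0.61)]
top clamp [([298.2, 239.5], 0.61)]
top lever_pivot [([298.8, 240.9], 0.77), ([320.0, 239.1], 0.67)]
top jug_mouth [([255.3, 228.3], 0.59)]
```

View pics/side0.png

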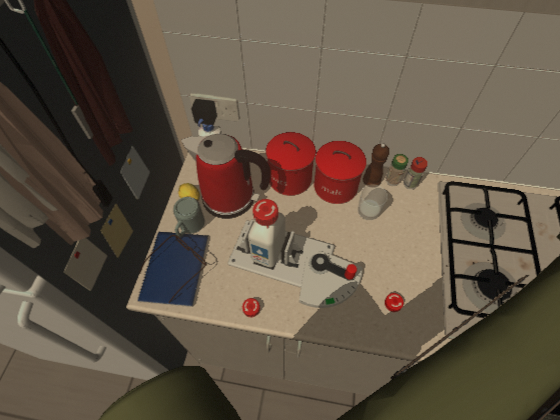

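View pics/top0.png

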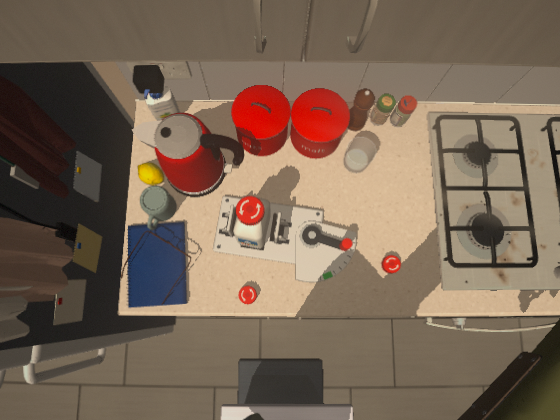

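```bash
python3 - <<'E'
import cv2
for n in('side','top'):
    im=cv2.imread(f'pics/{n}0.png')[170:330,200:360]
    cv2.imwrite(f'pics/{n}0z.png',cv2.resize(im,(600,600),interpolation=cv2.INTER_CUBIC))
E
```

```text
(no output)
```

View pics/side0z.png

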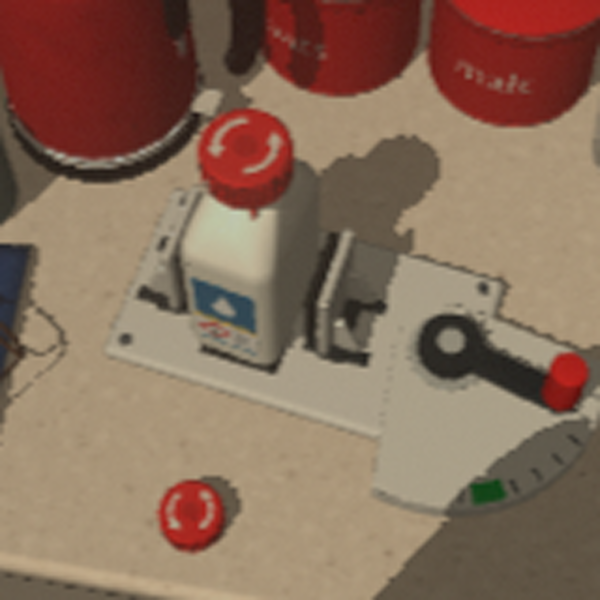

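View pics/top0z.png

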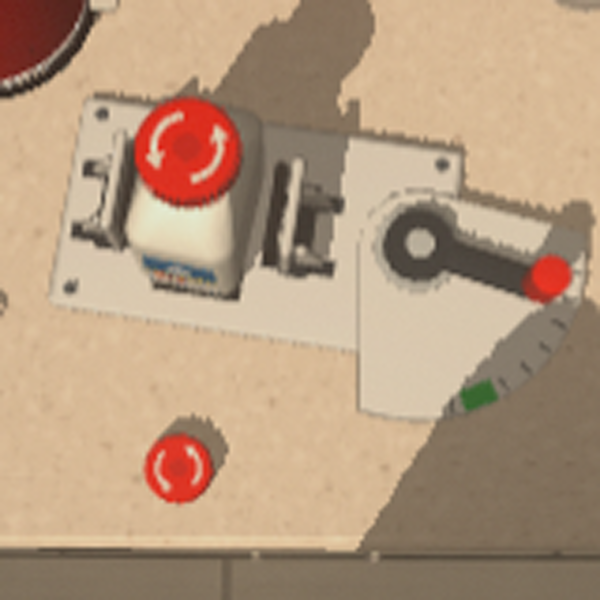

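The small caps at (251,307)/(395,301) in side are decoys. The real one is on the jug, side (265,210), top (250,209). I'll triangulate.

```bash
cat >> h.py <<'E'
def tri(ps,pt):
    o1,d1=ray('side',ps);o2,d2=ray('top',pt)
    s=np.linalg.lstsq(np.c_[d1,-d2],o2-o1,rcond=None)[0]
    a=o1+s[0]*d1;b=o2+s[1]*d2
    return (a+b)/2,np.linalg.norm(a-b)
E
python3 - <<'E'
from h import *
z=lambda x,y:[200+(x+.5)/3.75-.5,170+(y+.5)/3.75-.5]
P={'captop':(z(246,148),z(187,147)),'hub':(z(455,340),z(421,243)),'knobtop':(z(572,366),z(551,272)),
'green':(z(487,491),z(478,396)),'hole1':(z(484,287),z(443,165)),'hole2':(z(124,339),z(70,287))}
for k,v in P.items():
    p,e=tri(*v); print(k,p.round(4),round(e,4))
for n,q in (('side','hub'),('top','hub')): pass
g=[atz(n,P['green'][i],.022) for i,n in enumerate(('side','top'))];print(g)
h=[[atz(n,P[k][i],.016).round(4) for i,n in enumerate(('side','top'))] for k in('hole1','hole2')];print(h)
print([[atz(n,P['captop'][i],.231).round(4) for i,n in enumerate(('side','top'))]])
# outlines
for n in('side','top'):
  for q in('lever_knob','cap_centre','green_mark'):
    for r in robot.outline_of(n,q)[:3]:
        m=r['pixels'];ys,xs=np.nonzero(m);print(n,q,round(r['score'],2),np.round(r['position'],1),xs.min(),xs.max(),ys.min(),ys.max(),m.sum())
E
```

```text
captop [0.5813 0.0852 0.2339] 0.0008
hub [ 0.5591 -0.062   0.0543] 0.0009
knobtop [ 0.5337 -0.1404  0.0958] 0.0009
green [ 0.4596 -0.0986  0.0366] 0.0017
hole1 [ 0.6172 -0.0793  0.0305] 0.0006
hole2 [0.5317 0.1744 0.0271] 0.0021
[array([ 0.46471852, -0.09864962,  0.022     ]), array([ 0.46095159, -0.10125333,  0.022     ])]
[[array([ 0.6247, -0.0796,  0.016 ]), array([ 0.6205, -0.0812,  0.016 ])], [array([0.5363, 0.1779, 0.016 ]), array([0.5336, 0.1748, 0.016 ])]]
[[array([0.5829, 0.0861, 0.231 ]), array([0.582, 0.085, 0.231])]]
side lever_knob 0.89 [330.1 268.1] 311 353 254 279 508
side lever_knob 0.4 [308.1 268.5] 228 361 221 307 5114
side cap_centre 0.66 [395.1 301.4] 384 401 294 311 257
side cap_centre 0.6 [251.1 308.3] 243 259 298 316 256
side green_mark 0.75 [309.1 269.5] 227 361 220 307 5336
top lever_knob 0.91 [320.4 238.3] 302 352 226 249 585
top lever_knob 0.27 [252.9 234.3] 232 269 199 247 887
top cap_centre 0.84 [252.5 211.8] 236 264 195 225 706
top cap_centre 0.74 [384.4 263.1] 380 400 255 273 308
top cap_centre 0.48 [248.9 294. ] 239 255 286 303 241
top green_mark 0.73 [296.5 240.9] 213 356 195 282 6559
```

```bash
python3 - <<'E'
from h import *
from scipy.optimize import least_squares
z=lambda x,y:[200+(x+.5)/3.75-.5,170+(y+.5)/3.75-.5]
P={'hub':(z(455,340),z(421,243)),'knobtop':(z(572,366),z(551,272)),
'green':(z(487,491),z(478,396)),'captop':(z(246,148),z(187,147)),}
def model(v,zs):
    x,y,p,q,jx,jy=v; R=np.array([[np.cos(p),-np.sin(p)],[np.sin(p),np.cos(p)]])
    C=np.array([x,y]); piv=C+R@[0,-.145]
    kn=piv+.085*R@[-np.sin(q),-np.cos(q)]; gr=piv+.107*R@[-np.sin(1.05),-np.cos(1.05)]
    return np.array([[*piv,zs+.018],[*kn,zs+.018+.046],[*gr,zs],[jx,jy,.231]])
for zs in(.022,.038):
    def f(v):
        M=model(v[:6],zs); r=[]
        for i,n in enumerate(('side','top')):
            pr=proj(n,M)-[P[k][i] for k in P]
            r.append((pr+v[6+2*i:8+2*i]).ravel())
        return np.r_[np.concatenate(r),v[6:]/1.5]
    s=least_squares(f,[.58,.085,-.15,.1,.58,.085,0,0,0,0])
    print(zs,s.x.round(4),s.cost,s.fun.round(1)); print(model(s.x[:6],zs).round(4))
E
```

```text
0.022 [ 0.5864  0.0813 -0.1598  0.163   0.5826  0.0856 -0.05   -0.525   0.2277
  0.5643] 0.8495997031476686 [-0.5  0.3  0.1  0.2  0.3  0.1  0.1 -0.4 -0.2 -0.2  0.5  0.  -0.4 -0.4
 -0.1  0.3 -0.  -0.3  0.2  0.4]
[[ 0.5634 -0.0619  0.04  ]
 [ 0.5364 -0.1425  0.086 ]
 [ 0.4633 -0.0997  0.022 ]
 [ 0.5826  0.0856  0.231 ]]
0.038 [ 0.5818  0.083  -0.1565  0.176   0.5824  0.0856  0.0217  0.1081  0.0714
 -0.0619] 1.0875140941313481 [-0.7 -0.3  0.2 -0.1  0.3  0.   0.2  0.3 -0.4 -0.3  0.8  0.4 -0.3  0.1
 -0.2 -0.2  0.   0.1  0.  -0. ]
[[ 0.5592 -0.0603  0.056 ]
 [ 0.5315 -0.1406  0.102 ]
 [ 0.4592 -0.0984  0.038 ]
 [ 0.5824  0.0856  0.231 ]]
```

```bash
cat >> h.py <<'E'
from scipy.spatial.transform import Rotation as Ro
def pose():
    s=robot.read_state(); return np.array(s['ee_pos']),Ro.from_euler('xyz',s['ee_rot']).as_matrix(),s
def plan(p,ang):
    """shift/turn in tool axes to reach world p with tool pointing down, jaw (tool y) at world angle ang deg"""
    P,R,s=pose()
    x=np.array([0,0,-1.]);a=np.radians(ang);y=np.array([np.cos(a),np.sin(a),0]);T=np.c_[x,y,np.cross(x,y)]
    return (R.T@(np.array(p)-P)).round(4),Ro.from_matrix(R.T@T).as_rotvec().round(4)
def where():
    P,R,s=pose(); print('t',round(s['time_s'],2),'P',P.round(4),'yang',round(np.degrees(np.arctan2(R[1,1],R[0,1])),1),'xax',R[:,0].round(3),'F',s['ft_force'].round(1),'gap',round(s['finger_gap'],3),'q',s['joints'].round(2))
E
python3 - <<'E'
from h import *
where(); P,R,s=pose(); print(R.round(3))
for a in(-19,161): print(plan([.5315,-.1406,.16],a))
E
```

```text
t 1.1 P [ 0.2401 -0.5498  0.2313] yang 113.6 xax [-0.  0. -1.] F [ 0.7  0.4 -0.6] gap 1.001 q [-0.83  0.04  0.08  0.   -1.62 -0.33]
[[-0.    -0.4    0.916]
 [ 0.     0.916  0.4  ]
 [-1.     0.    -0.   ]]
(array([0.0713, 0.2584, 0.4308]), array([ 2.3142e+00, -1.0000e-04,  0.0000e+00]))
(array([0.0713, 0.2584, 0.4308]), array([-8.274e-01, -0.000e+00, -1.000e-04]))
```

jog_arm:
  motion:
    - [[0.01,0.03,0.05],[-0.1,0,0],0.07]
    - [[0.02,0.06,0.1],[-0.25,0,0],0.07]
    - [[0.03,0.09,0.15],[-0.4,0,0],0.07]
    - [[0.04,0.12,0.2],[-0.55,0,0],0.07]
    - [[0.05,0.15,0.25],[-0.7,0,0],0.07]
    - [[0.06,0.18,0.3],[-0.827,0,0],0.07]
    - [[0.065,0.21,0.35],[-0.827,0,0],0.07]
    - [[0.0713,0.24,0.4],[-0.827,0,0],0.07]
    - [[0.0713,0.2584,0.4308],[-0.827,0,0],0.07]
    - [[0.0713,0.2584,0.4308],[-0.827,0,0],0.07]

```text
time_s: 2.35
ee_pos: [0.5324, -0.1386, 0.1595]
ee_rot: [1.665, 1.57, 2.907]
ft_force: [-1.2, -1.7, -0.1]
finger_gap: 0.821
```

```bash
python3 - <<'E'
from h import *
where()
a=snap('side','side1.png');b=snap('top','top1.png')
f=lambda im,x,y:cv2.resize(im[y:y+120,x:x+120],(400,400),interpolation=cv2.INTER_CUBIC)
cv2.imwrite('pics/z1.png',np.hstack([f(a,260,190),f(b,260,170)])[:,:,::-1])
E
```

```text
t 2.35 P [ 0.5324 -0.1386  0.1595] yang 161.2 xax [-0.001  0.    -1.   ] F [-1.2 -1.7 -0.1] gap 0.821 q [ 0.11 -0.09 -0.17 -0.   -1.49 -0.44]
```

View pics/z1.png

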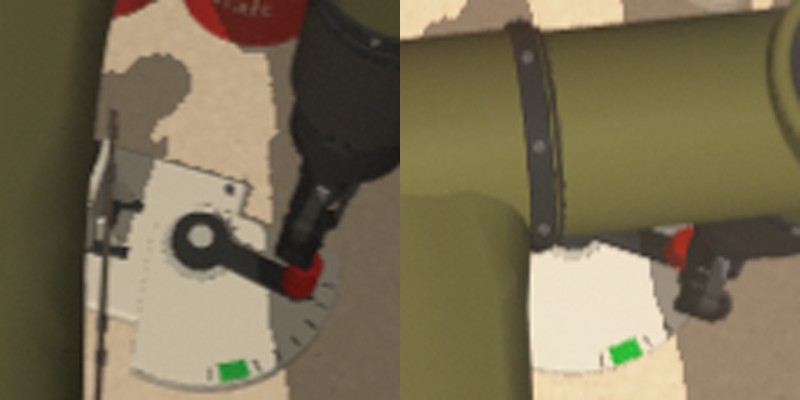

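```bash
python3 - <<'E'
from h import *
P,R,s=pose()
for n in('side','top'):
  for k in(-1,1):
    q=P+k*.045*R[:,1]+[0,0,.008]; print(n,k,proj(n,q).round(1))
  print(n,proj(n,[[.5315,-.1406,.102],[.5364,-.1425,.086]]).round(1))
print(plan([.5325,-.1408,.062],161.2))
E
```

```text
side -1 [[363.9 240.6]]
side 1 [[348.8 271. ]]
side [[352.4 267. ]
 [352.3 268. ]]
top -1 [[358.2 219.4]]
top 1 [[346.4 257.3]]
top [[347.3 242.6]
 [346.9 241.6]]
(array([ 0.0979, -0.0011,  0.    ]), array([-0.0031, -0.0002, -0.0004]))
```

jog_arm:
  motion:
    - [[0.03,-0.001,0.0],[0,0,0],0.07]
    - [[0.06,-0.001,0.0],[0,0,0],0.07]
    - [[0.08,-0.001,0.0],[0,0,0],0.07]
    - [[0.097,-0.001,0.0],[0,0,0],0.07]
    - [[0.097,-0.001,0.0],[0,0,0],0.07]

```text
time_s: 3.08
ee_pos: [0.5314, -0.1413, 0.0618]
ee_rot: [1.929, 1.568, -3.115]
ft_force: [-0.0, 0.4, 0.4]
finger_gap: 0.819
```

```bash
python3 - <<'E'
from h import *
where()
a=snap('side','side2.png');b=snap('top','top2.png')
f=lambda im,x,y:cv2.resize(im[y:y+120,x:x+120],(400,400),interpolation=cv2.INTER_CUBIC)
cv2.imwrite('pics/z2.png',np.hstack([f(a,280,200),f(b,280,180)])[:,:,::-1])
E
```

```text
t 3.08 P [ 0.5314 -0.1413  0.0618] yang 161.0 xax [-0.002 -0.    -1.   ] F [-0.   0.4  0.4] gap 0.819 q [ 0.11 -0.04 -0.31 -0.   -1.31 -0.44]
```

View pics/z2.png

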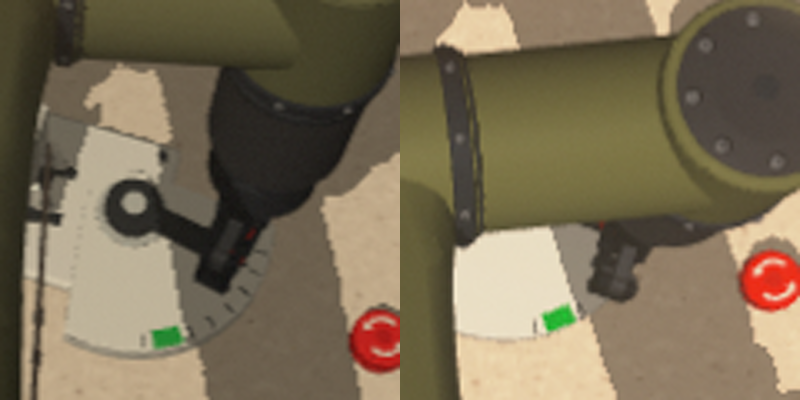

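Knob is between the fingers. Close in place.

jog_arm:
  motion:
    - [[0,0,0],[0,0,0],0.05]
    - [[0,0,0],[0,0,0],0.035]
    - [[0,0,0],[0,0,0],0.02]
    - [[0,0,0],[0,0,0],0.015]
    - [[0,0,0],[0,0,0],0.015]

```text
time_s: 3.8
ee_pos: [0.5338, -0.1416, 0.0651]
ee_rot: [-1.623, 1.567, -0.384]
ft_force: [3.6, -1.6, 4.4]
finger_gap: 0.294
```

```bash
python3 - <<'E'
from h import *
where()
E
```

```text
t 3.8 P [ 0.5338 -0.1416  0.0651] yang 161.0 xax [ 0.004 -0.001 -1.   ] F [ 3.6 -1.6  4.4] gap 0.294 q [ 0.11 -0.05 -0.31  0.   -1.31 -0.44]
```

```bash
cat >> h.py <<'E'
PIV=np.array([.5592,-.0603]);PSI=-.1565
def qlev():
    P,R,s=pose(); d=P[:2]-PIV; return -np.pi/2+PSI-np.arctan2(d[1],d[0]), np.hypot(*d)
def arc(qs,z,rad=.085,rot=1.):
    q0=qlev()[0]; a0=np.degrees(np.arctan2(pose()[1][1,1],pose()[1][0,1]))
    for q in qs:
        a=-np.pi/2+PSI-q; p=[*(PIV+rad*np.array([np.cos(a),np.sin(a)])),z]
        sh,w=plan(p,a0-rot*np.degrees(q-q0)); print(round(q,3),(sh*1e3).round(1).tolist(),w.round(3).tolist())
E
python3 - <<'E'
from h import *
print(qlev())
arc(np.linspace(.15,.8,10),.067)
E
```

```text
(np.float64(0.1464732491192955), np.float64(0.08522763375658202))
0.15 [-1.9, 0.3, 0.2] [0.004, -0.0, 0.004]
0.222 [-1.9, 6.4, 0.3] [0.076, -0.0, 0.004]
0.294 [-1.9, 12.6, 0.8] [0.148, 0.0, 0.004]
0.367 [-2.0, 18.6, 1.7] [0.22, 0.0, 0.004]
0.439 [-2.0, 24.6, 3.1] [0.292, 0.0, 0.004]
0.511 [-2.0, 30.5, 4.9] [0.365, 0.0, 0.004]
0.583 [-2.0, 36.2, 7.2] [0.437, 0.001, 0.004]
0.656 [-2.1, 41.7, 9.8] [0.509, 0.001, 0.004]
0.728 [-2.1, 47.1, 12.9] [0.581, 0.001, 0.004]
0.8 [-2.1, 52.2, 16.3] [0.654, 0.001, 0.004]
```

jog_arm:
  motion:
    - [[-0.002,0.0,0.0],[0,0,0],0.015]
    - [[-0.002,0.0064,0.0003],[0.076,0,0],0.015]
    - [[-0.002,0.0126,0.0008],[0.148,0,0],0.015]
    - [[-0.002,0.0186,0.0017],[0.22,0,0],0.015]
    - [[-0.002,0.0246,0.0031],[0.292,0,0],0.015]
    - [[-0.002,0.0305,0.0049],[0.365,0,0],0.015]
    - [[-0.002,0.0362,0.0072],[0.437,0,0],0.015]
    - [[-0.002,0.0417,0.0098],[0.509,0,0],0.015]
    - [[-0.002,0.0471,0.0129],[0.581,0,0],0.015]
    - [[-0.002,0.0522,0.0163],[0.654,0,0],0.015]

```text
time_s: 5.05
ee_pos: [0.491, -0.1078, 0.0653]
ee_rot: [-0.444, 1.564, 0.14]
ft_force: [14.0, -0.1, -9.8]
finger_gap: 0.289
```

```bash
python3 - <<'E'
from h import *
where();print(qlev())
arc(np.linspace(.8,1.1,8),.067)
E
```

```text
t 5.05 P [ 0.491  -0.1078  0.0653] yang 123.4 xax [ 0.007  0.001 -1.   ] F [14.  -0.1 -9.8] gap 0.289 q [ 0.19 -0.19 -0.43  0.   -1.32 -1.17]
(np.float64(0.8055564207397021), np.float64(0.08310408285900844))
0.8 [-1.7, -0.5, -1.9] [-0.006, 0.006, 0.003]
0.843 [-1.7, 3.1, -1.9] [0.037, 0.006, 0.003]
0.886 [-1.7, 6.8, -1.8] [0.08, 0.006, 0.003]
0.929 [-1.7, 10.4, -1.5] [0.123, 0.006, 0.002]
0.971 [-1.7, 14.0, -1.1] [0.166, 0.006, 0.002]
1.014 [-1.7, 17.6, -0.5] [0.209, 0.006, 0.002]
1.057 [-1.7, 21.2, 0.3] [0.252, 0.006, 0.002]
1.1 [-1.7, 24.7, 1.2] [0.294, 0.006, 0.002]
```

jog_arm:
  motion:
    - [[0,0.003,-0.001],[0.037,0,0],0.015]
    - [[0,0.0068,-0.001],[0.08,0,0],0.015]
    - [[0,0.0104,-0.001],[0.123,0,0],0.015]
    - [[0,0.014,-0.0005],[0.166,0,0],0.015]
    - [[0,0.0176,0.0],[0.209,0,0],0.015]
    - [[0,0.0206,0.0005],[0.245,0,0],0.015]
    - [[0,0.0206,0.0005],[0.245,0,0],0.015]

```text
time_s: 5.92
ee_pos: [0.4821, -0.0895, 0.0652]
ee_rot: [-0.171, 1.559, 0.169]
ft_force: [12.4, -0.9, -3.7]
finger_gap: 0.292
```

```bash
python3 - <<'E'
from h import *
where();print(qlev())
a=snap('side','side3.png');b=snap('top','top3.png')
f=lambda im,x,y:cv2.resize(im[y:y+120,x:x+120],(400,400),interpolation=cv2.INTER_CUBIC)
cv2.imwrite('pics/z3.png',np.hstack([f(a,260,200),f(b,260,190)])[:,:,::-1])
E
```

```text
t 5.92 P [ 0.4821 -0.0895  0.0652] yang 109.4 xax [ 0.012  0.002 -1.   ] F [12.4 -0.9 -3.7] gap 0.292 q [ 0.23 -0.23 -0.47  0.   -1.32 -1.46]
(np.float64(1.0517808418835093), np.float64(0.0824802733029348))
```

View pics/z3.png

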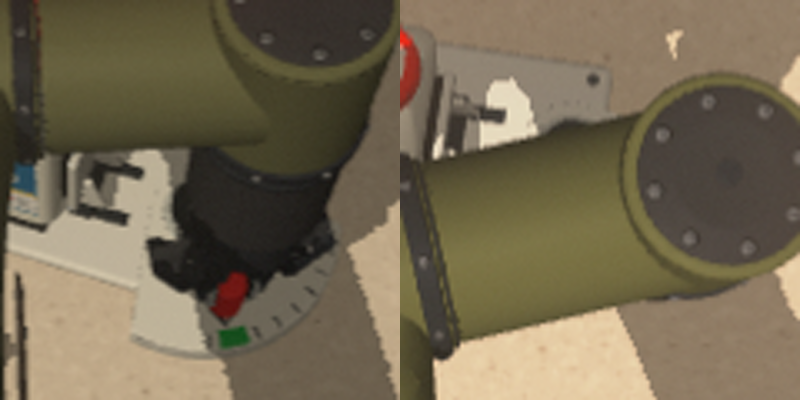

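jog_arm:
  motion:
    - [[0,0,0],[0,0,0],0.04]
    - [[0,0,0],[0,0,0],0.06]
    - [[0,0,0],[0,0,0],0.07]
    - [[-0.05,0,0],[0,0,0],0.085]
    - [[-0.11,0,0],[0,0,0],0.085]
    - [[-0.17,0,0],[0,0,0],0.085]
    - [[-0.22,-0.03,-0.01],[0,0,0],0.085]
    - [[-0.24,-0.08,-0.03],[0,0,0],0.085]
    - [[-0.25,-0.13,-0.05],[0,0,0],0.085]
    - [[-0.25,-0.18,-0.06],[0,0,0],0.085]
    - [[-0.25,-0.23,-0.08],[0,0,0],0.085]
    - [[-0.25,-0.26,-0.09],[0,0,0],0.085]

```text
time_s: 7.52
ee_pos: [0.4802, -0.3674, 0.3137]
ee_rot: [-0.046, 1.561, 0.291]
ft_force: [0.2, 0.8, -0.4]
finger_gap: 0.995
```

```bash
python3 - <<'E'
from h import *
where()
a=snap('side','side4.png');b=snap('top','top4.png')
f=lambda im,x,y:cv2.resize(im[y:y+160,x:x+160],(400,400),interpolation=cv2.INTER_CUBIC)
cv2.imwrite('pics/z4.png',np.hstack([f(a,200,170),f(b,200,170)])[:,:,::-1])
E
```

```text
t 7.53 P [ 0.4802 -0.3674  0.3137] yang 109.4 xax [ 0.01   0.003 -1.   ] F [ 0.2  0.8 -0.4] gap 0.995 q [-0.33  0.07  0.27 -0.01 -1.76 -0.91]
```

View pics/z4.png

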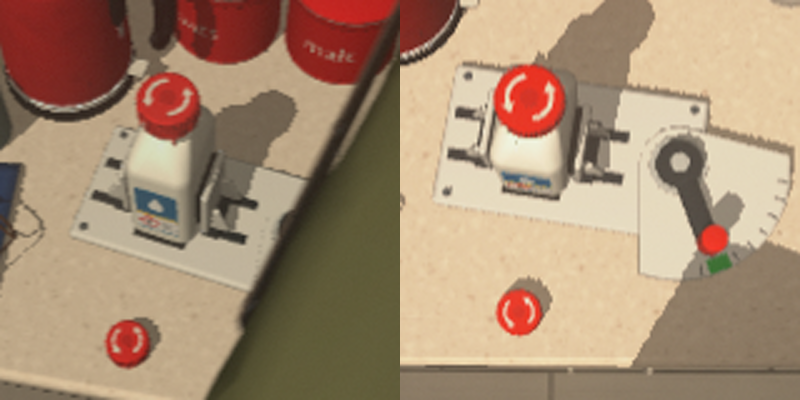

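Jaws grip the jug. I'll measure the lever angle against the green mark and re-measure the cap.

```bash
python3 - <<'E'
from h import *
z=lambda x,y:[200+(x+.5)/2.5-.5,170+(y+.5)/2.5-.5]
f=cv2.imread('pics/top4.png'); c=f[220:285,290:360]
cv2.imwrite('pics/z5.png',cv2.resize(c,(700,650),interpolation=cv2.INTER_CUBIC))
hub=atz('top',z(280,160),.056)[:2]; kn=atz('top',z(313.5,239),.102)[:2]; gr=atz('top',z(319,265),.038)[:2]
a=lambda p:np.arctan2(*(p-hub)[::-1]); print(hub,kn,gr,'lever ahead of green by',-(a(kn)-a(gr)), np.hypot(*(kn-hub)),np.hypot(*(gr-hub)))
print(tri(z(168,94),z(130,98)))
print(atz('side',z(168,94),.231),atz('top',z(130,98),.231))
E
```

```text
[ 0.56048484 -0.06087708] [ 0.47784837 -0.08683592] [ 0.45858331 -0.09967726] lever ahead of green by 0.059440409075960154 0.08661782583417772 0.10903840987666404
(array([0.57774634, 0.07998283, 0.24835413]), np.float64(0.0008969884077859542))
[0.58851175 0.08321186 0.231     ] [0.58191777 0.08040756 0.231     ]
```

View pics/z5.png

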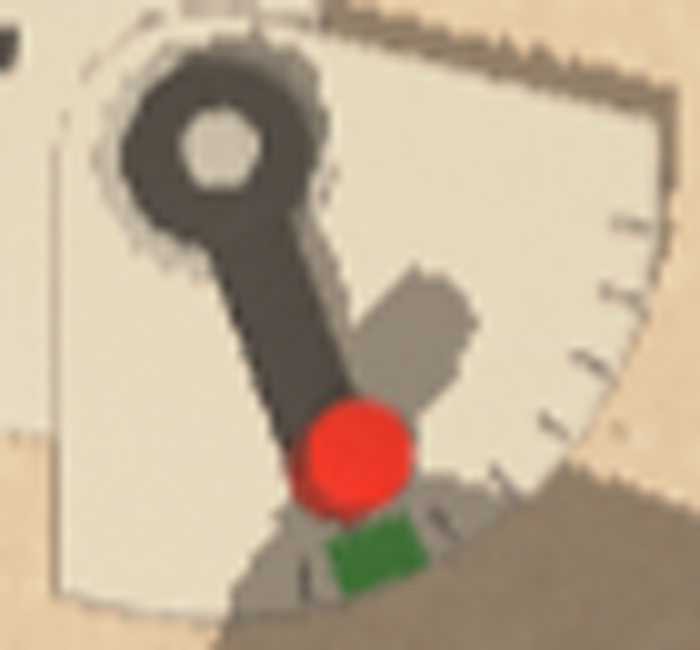

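jog_arm:
  motion:
    - [[0,-0.015,-0.048],[0,0,0],0.085]
    - [[0,-0.03,-0.096],[0,0,0],0.085]
    - [[0,-0.045,-0.143],[0,0,0],0.085]
    - [[0,-0.06,-0.19],[0,0,0],0.085]
    - [[0,-0.075,-0.24],[0,0,0],0.085]
    - [[0,-0.09,-0.285],[0,0,0],0.085]

```text
time_s: 8.38
ee_pos: [0.2396, -0.5468, 0.3105]
ee_rot: [0.039, 1.562, 0.376]
ft_force: [-0.3, -0.0, 0.5]
finger_gap: 1.0
```

```bash
python3 - <<'E'
from h import *
where()
a=snap('side','side5.png');b=snap('top','top5.png')
f=lambda im,x,y:cv2.resize(im[y:y+70,x:x+70],(400,400),interpolation=cv2.INTER_CUBIC)
cv2.imwrite('pics/z6.png',np.hstack([f(a,295,240),f(b,290,220)])[:,:,::-1])
cv2.imwrite('pics/z7.png',np.hstack([f(a,230,190),f(b,220,180)])[:,:,::-1])
E
```

```text
t 8.38 P [ 0.2396 -0.5468  0.3105] yang 109.3 xax [ 0.009  0.003 -1.   ] F [-0.3 -0.   0.5] gap 1.0 q [-0.83  0.06  0.25 -0.01 -1.76 -0.41]
```

View pics/z6.png

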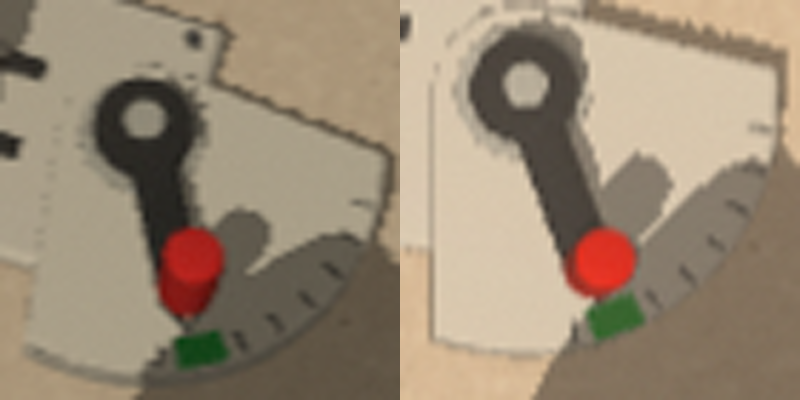

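View pics/z7.png

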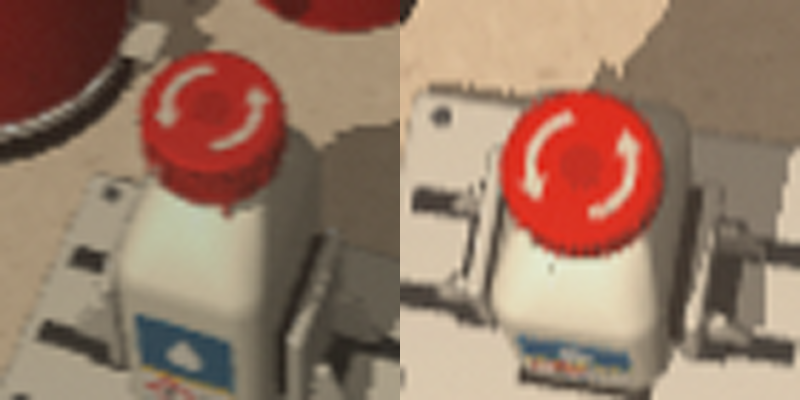

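```bash
python3 - <<'E'
from h import *
from scipy.optimize import least_squares
k=70/400
zs_=lambda x,y:[295+(x+.5)*k-.5,240+(y+.5)*k-.5]
zt=lambda x,y:[290+(x+.5)*k-.5,220+(y+.5)*k-.5]
cs=lambda x,y:[230+(x+.5)*k-.5,190+(y+.5)*k-.5]
ct=lambda x,y:[220+(x+.5)*k-.5,180+(y+.5)*k-.5]
P={'hub':(zs_(145,118),zt(126,84)),'knob':(zs_(194,256),zt(205,261)),'green':(zs_(201,350),zt(215,316)),'cap':(cs(212,107),ct(182,165))}
zs=.038
def model(v):
    x,y,p,q,jx,jy=v; R=np.array([[np.cos(p),-np.sin(p)],[np.sin(p),np.cos(p)]])
    piv=np.array([x,y])+R@[0,-.145]
    kn=piv+.085*R@[-np.sin(q),-np.cos(q)]; gr=piv+.107*R@[-np.sin(1.05),-np.cos(1.05)]
    return np.array([[*piv,zs+.018],[*kn,zs+.064],[*gr,zs],[jx,jy,.231]])
def f(v):
    M=model(v[:6]); r=[]
    for i,n in enumerate(('side','top')):
        r.append((proj(n,M)-[P[k][i] for k in P]+v[6+2*i:8+2*i]).ravel())
    return np.r_[np.concatenate(r),v[6:]/1.5, (v[2]+.1565)/.03]
s=least_squares(f,[.58,.085,-.15,1.05,.58,.085,0,0,0,0])
print(s.x.round(4),s.cost,s.fun.round(2)); print(model(s.x[:6]).round(4))
print(tri(*P['cap']))
E
```

```text
[ 0.5799  0.0828 -0.1512  1.0997  0.5835  0.0818 -0.2663 -0.0706  0.1584
 -0.2807] 1.042594186150391 [ 0.04 -0.02 -0.1  -0.71  0.04 -0.02  0.14  0.78  0.1   0.09 -0.01 -0.04
  0.06  0.65 -0.22 -0.58 -0.18 -0.05  0.11 -0.19  0.18]
[[ 0.5581 -0.0605  0.056 ]
 [ 0.4774 -0.0873  0.102 ]
 [ 0.4583 -0.0992  0.038 ]
 [ 0.5835  0.0818  0.231 ]]
(array([0.58076189, 0.08120656, 0.23914277]), np.float64(0.0013322266610511582))
```

```bash
python3 - <<'E'
from h import *
a=cv2.imread('pics/side5.png');b=cv2.imread('pics/top5.png')
def draw(im,n,x0,y0,s=10,w=70):
    c=cv2.resize(im[y0:y0+w,x0:x0+w],None,fx=s,fy=s,interpolation=cv2.INTER_CUBIC)
    psi=-.1535; piv=np.array([.5587,-.0605])
    off={'side':(-.27,-.07),'top':(.16,-.28)}[n]
    for q,col in((.945,(255,0,0)),(1.05,(0,255,0)),(1.1,(0,255,255)),(1.155,(255,0,255))):
        A=-np.pi/2+psi-q;d=np.array([np.cos(A),np.sin(A)])
        for zz,r0,r1 in((.056,0,.1),(.038,.1,.115)):
            pr=proj(n,[[*(piv+r0*d),zz],[*(piv+r1*d),zz]])+off
            pr=((pr-[x0,y0]+.5)*s-.5).astype(int); cv2.line(c,tuple(map(int,pr[0])),tuple(map(int,pr[1])),col,1)
    return c[200:,:] if 0 else c
cv2.imwrite('pics/z8.png',draw(a,'side',295,240)[:600]); cv2.imwrite('pics/z8s.png',cv2.resize(draw(a,'side',300,250,12,50),(600,600)))
cv2.imwrite('pics/z8t.png',cv2.resize(draw(b,'top',300,225,12,50),(600,600)))
E
```

```text
(no output)
```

View pics/z8s.png

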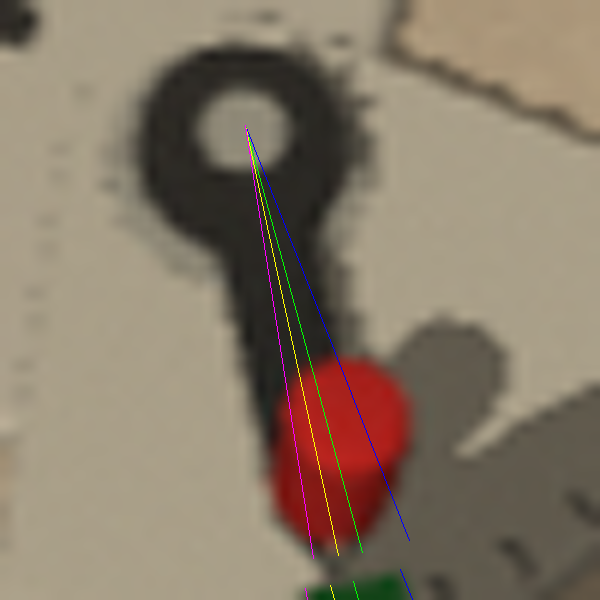

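View pics/z8t.png

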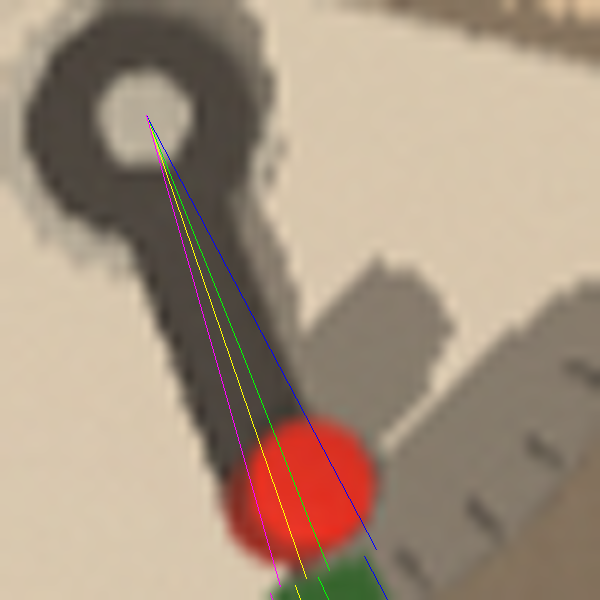

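```bash
python3 - <<'E'
from h import *
print(plan([.582,.082,.29],109.4))
E
```

```text
(array([0.0249, 0.4832, 0.5306]), array([-0.0065,  0.0082, -0.0011]))
```

jog_arm:
  motion:
    - [[0,0.03,0.033],[0,0.008,0],0.085]
    - [[0,0.07,0.077],[0,0.008,0],0.085]
    - [[0,0.11,0.121],[0,0.008,0],0.085]
    - [[0,0.15,0.165],[0,0.008,0],0.085]
    - [[0,0.19,0.209],[0,0.008,0],0.085]
    - [[0,0.23,0.253],[0,0.008,0],0.085]
    - [[0,0.27,0.297],[0,0.008,0],0.085]
    - [[0,0.31,0.341],[0,0.008,0],0.085]
    - [[0,0.35,0.385],[0,0.008,0],0.085]
    - [[0,0.39,0.429],[0,0.008,0],0.085]
    - [[0.01,0.43,0.473],[0,0.008,0],0.085]
    - [[0.02,0.47,0.517],[0,0.008,0],0.085]

```text
time_s: 9.98
ee_pos: [0.5735, 0.068, 0.2949]
ee_rot: [1.053, 1.569, 1.386]
ft_force: [0.8, -1.0, 0.2]
finger_gap: 0.995
```

```bash
python3 - <<'E'
from h import *
where();print(plan([.582,.082,.255],109.4))
E
```

```text
t 9.97 P [0.5735 0.068  0.2949] yang 109.1 xax [ 0.     0.002 -1.   ] F [ 0.8 -1.   0.2] gap 0.995 q [ 0.46 -0.    0.16 -0.   -1.73 -1.7 ]
(array([0.0399, 0.0104, 0.0126]), array([-0.0051,  0.0009, -0.0015]))
```

jog_arm:
  motion:
    - [[0.01,0.0104,0.0126],[0,0,0],0.085]
    - [[0.03,0.0104,0.0126],[0,0,0],0.085]
    - [[0.04,0.0104,0.0126],[0,0,0],0.085]
    - [[0.04,0.0104,0.0126],[0,0,0],0.085]

```text
time_s: 10.48
ee_pos: [0.5815, 0.0817, 0.2547]
ee_rot: [1.548, 1.569, 1.881]
ft_force: [-0.2, -0.1, 0.5]
finger_gap: 0.992
```

```bash
python3 - <<'E'
from h import *
where()
a=snap('side','side6.png');b=snap('top','top6.png')
f=lambda im,x,y:cv2.resize(im[y:y+120,x:x+120],(400,400),interpolation=cv2.INTER_CUBIC)
cv2.imwrite('pics/z9.png',np.hstack([f(a,200,150),f(b,200,150)])[:,:,::-1])
print(plan([.582,.082,.19],109.4))
E
```

```text
t 10.47 P [0.5815 0.0817 0.2547] yang 109.1 xax [-0.     0.001 -1.   ] F [-0.2 -0.1  0.5] gap 0.992 q [ 0.48  0.01  0.1  -0.   -1.66 -1.72]
(array([ 0.0661,  0.0003, -0.    ]), array([-0.0057,  0.0023, -0.0013]))
```

View pics/z9.png

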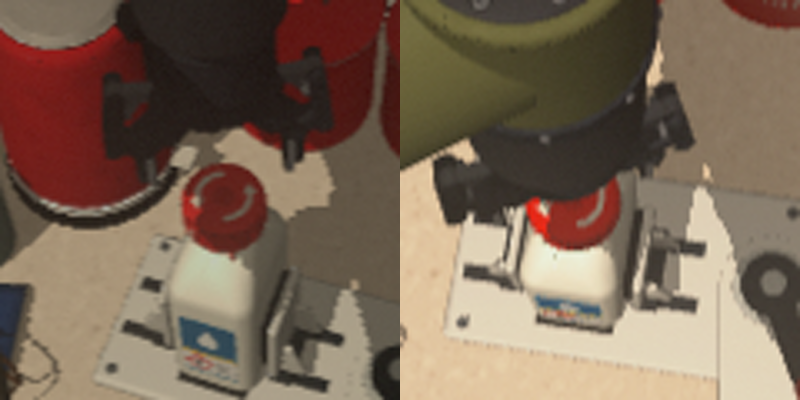

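jog_arm:
  motion:
    - [[0.015,0,0],[0,0,0],0.085]
    - [[0.03,0,0],[0,0,0],0.085]
    - [[0.045,0,0],[0,0,0],0.085]
    - [[0.058,0,0],[0,0,0],0.085]
    - [[0.065,0,0],[0,0,0],0.085]
    - [[0.065,0,0],[0,0,0],0.085]

```text
time_s: 11.32
ee_pos: [0.582, 0.0816, 0.1905]
ee_rot: [0.64, 1.569, 0.973]
ft_force: [-0.0, 0.2, 0.8]
finger_gap: 0.998
```

```bash
python3 - <<'E'
from h import *
where()
a=snap('side','side7.png');b=snap('top','top7.png')
f=lambda im,x,y:cv2.resize(im[y:y+120,x:x+120],(400,400),interpolation=cv2.INTER_CUBIC)
cv2.imwrite('pics/z10.png',np.hstack([f(a,200,150),f(b,200,150)])[:,:,::-1])
E
```

```text
t 11.32 P [0.582  0.0816 0.1905] yang 109.1 xax [ 0.001  0.002 -1.   ] F [-0.   0.2  0.8] gap 0.998 q [ 0.48  0.01 -0.02 -0.   -1.54 -1.72]
```

View pics/z10.png

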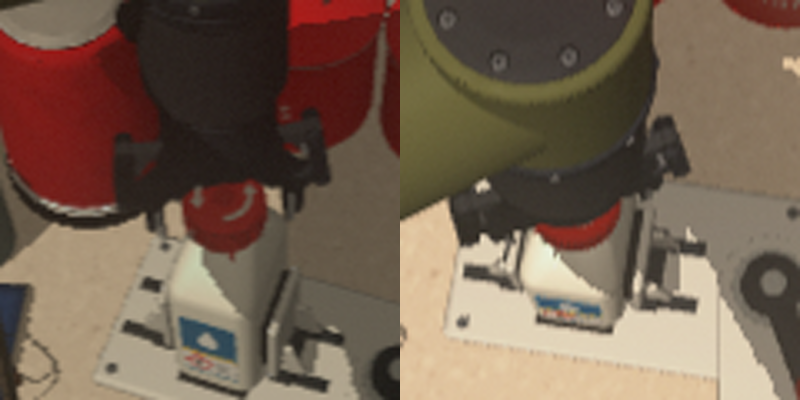

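jog_arm:
  motion:
    - [[0,0,0],[0,0,0],0.07]
    - [[0,0,0],[0,0,0],0.06]
    - [[0,0,0],[0,0,0],0.05]
    - [[0,0,0],[0,0,0],0.045]
    - [[0,0,0],[0,0,0],0.045]

```text
time_s: 12.05
ee_pos: [0.5828, 0.0815, 0.1928]
ee_rot: [0.068, 1.566, 0.401]
ft_force: [-0.4, -1.6, 5.6]
finger_gap: 0.693
```

```bash
python3 - <<'E'
from h import *
where()
E
```

```text
t 12.05 P [0.5828 0.0815 0.1928] yang 109.1 xax [ 0.005  0.002 -1.   ] F [-0.4 -1.6  5.6] gap 0.693 q [ 0.48  0.   -0.02  0.   -1.54 -1.72]
```

jog_arm:
  motion:
    - [[0.004,0,0],[0,0,0],0.045]
    - [[0.008,0,0],[0,0,0],0.045]
    - [[0.012,0,0],[0,0,0],0.045]
    - [[0.012,0,0],[0,0,0],0.045]

```text
time_s: 12.55
ee_pos: [0.5837, 0.0813, 0.1873]
ee_rot: [-0.115, 1.559, 0.218]
ft_force: [-9.9, 0.6, 23.1]
finger_gap: 0.691
```

```bash
python3 - <<'E'
from h import *
where()
E
```

```text
t 12.55 P [0.5837 0.0813 0.1873] yang 109.1 xax [ 0.011  0.003 -1.   ] F [-9.9  0.6 23.1] gap 0.691 q [ 0.48  0.   -0.04  0.   -1.52 -1.72]
```

jog_arm:
  motion:
    - [[0.007,0.0005,-0.001],[0,0,0],0.045]
    - [[0.007,0.0005,-0.002],[-0.12,0,0],0.045]
    - [[0.007,0.0005,-0.002],[-0.24,0,0],0.045]
    - [[0.007,0.0005,-0.002],[-0.36,0,0],0.045]
    - [[0.007,0.0005,-0.002],[-0.48,0,0],0.045]
    - [[0.007,0.0005,-0.002],[-0.6,0,0],0.045]
    - [[0.007,0.0005,-0.002],[-0.72,0,0],0.045]
    - [[0.007,0.0005,-0.002],[-0.84,0,0],0.045]
    - [[0.007,0.0005,-0.002],[-0.96,0,0],0.045]
    - [[0.007,0.0005,-0.002],[-1.08,0,0],0.045]
    - [[0.007,0.0005,-0.002],[-1.1,0,0],0.045]
    - [[0.007,0.0005,-0.002],[-1.1,0,0],0.045]

```text
time_s: 14.05
ee_pos: [0.5848, 0.0813, 0.1873]
ee_rot: [-1.26, 1.547, 0.175]
ft_force: [0.1, 0.6, 21.1]
finger_gap: 0.692
```

```bash
python3 - <<'E'
from h import *
where(); print(robot.read_state()['torque'])
a=snap('side','side8.png');b=snap('top','top8.png')
f=lambda im,x,y:cv2.resize(im[y:y+100,x:x+100],(400,400),interpolation=cv2.INTER_CUBIC)
cv2.imwrite('pics/z11.png',np.hstack([f(a,220,170),f(b,210,170)])[:,:,::-1])
E
```

```text
t 14.05 P [0.5848 0.0813 0.1873] yang 172.2 xax [ 0.024  0.004 -1.   ] F [ 0.1  0.6 21.1] gap 0.692 q [ 0.48 -0.01 -0.05  0.01 -1.51 -0.62]
[ 0.29354213 -0.0576624  -0.09408888]
```

View pics/z11.png

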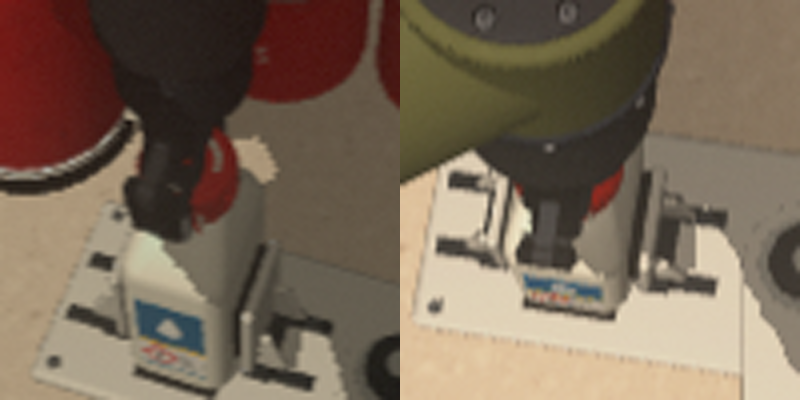

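jog_arm:
  motion:
    - [[-0.003,0,0],[0,0,0],0.045]
    - [[-0.006,0,0],[0,0,0],0.045]
    - [[-0.009,0,0],[0,0,0],0.045]
    - [[-0.012,0,0],[0,0,0],0.045]
    - [[-0.012,0,0],[0,0,0],0.045]

```text
time_s: 14.78
ee_pos: [0.5844, 0.0813, 0.1988]
ee_rot: [-1.26, 1.548, 0.174]
ft_force: [-0.2, -0.1, -1.0]
finger_gap: 0.694
```

```bash
python3 - <<'E'
from h import *
where(); print(robot.read_state()['torque'])
E
```

```text
t 14.78 P [0.5844 0.0813 0.1988] yang 172.2 xax [ 0.023  0.004 -1.   ] F [-0.2 -0.1 -1. ] gap 0.694 q [ 0.48 -0.01 -0.03  0.01 -1.53 -0.62]
[ 0.0123423   0.04740013 -0.03115499]
```

Free (only about −1 N). Lift to roughly 95 mm above the rim.

jog_arm:
  motion:
    - [[-0.01,0,0],[0,0,0],0.045]
    - [[-0.025,0,0],[0,0,0],0.045]
    - [[-0.045,0,0],[0,0,0],0.045]
    - [[-0.065,0,0],[0,0,0],0.045]
    - [[-0.08,0,0],[0,0,0],0.045]
    - [[-0.09,0,0],[0,0,0],0.045]
    - [[-0.09,0,0],[0,0,0],0.045]
    - [[-0.09,0,0],[0,0,0],0.045]

```text
time_s: 15.78
ee_pos: [0.5821, 0.081, 0.2879]
ee_rot: [-1.257, 1.549, 0.177]
ft_force: [-0.1, -0.3, -0.7]
finger_gap: 0.688
```

```bash
python3 - <<'E'
from h import *
where()
a=snap('side','side9.png');b=snap('top','top9.png')
f=lambda im,x,y:cv2.resize(im[y:y+150,x:x+150],(400,400),interpolation=cv2.INTER_CUBIC)
cv2.imwrite('pics/z12.png',np.hstack([f(a,210,160),f(b,210,150)])[:,:,::-1])
E
```

```text
t 15.78 P [0.5821 0.081  0.2879] yang 172.2 xax [ 0.022  0.004 -1.   ] F [-0.1 -0.3 -0.7] gap 0.688 q [ 0.48  0.    0.15  0.01 -1.69 -0.62]
```

View pics/z12.png

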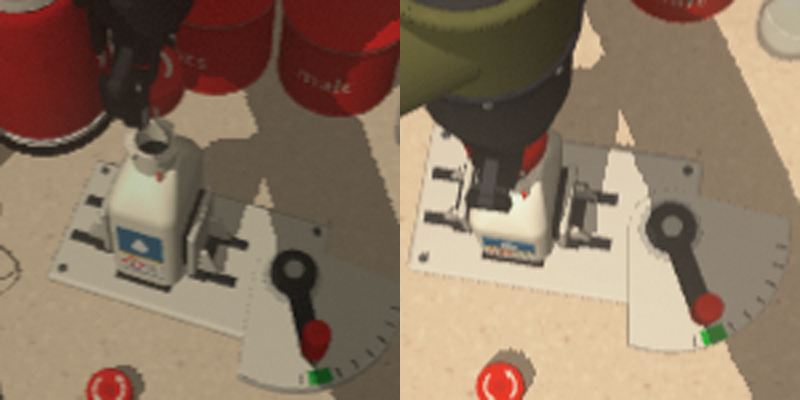

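View pics/side9.png

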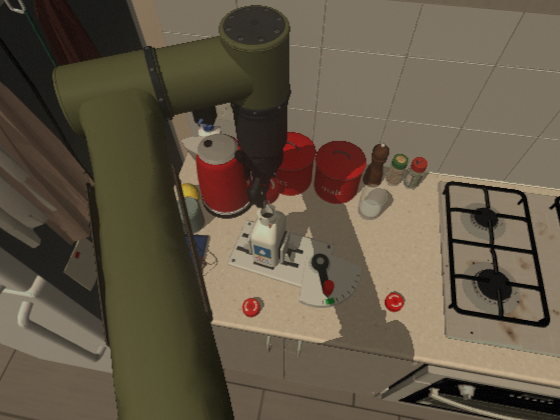

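The picture shows the jug's neck open at side (267,210), the cap in the gripper above it, the jug upright and the lever on green. I'm handing in now.

```bash
python3 - <<'E'
from h import *
robot.job_done(); where()
E
```

```text
the job is handed in; nothing more can be done
the job is handed in; nothing more can be done
```

The job is handed in, after about 16 s on the robot's clock. No verdict comes back, so everything here rests on my own checks.

**What I did:**
- **Lever:** I gripped the red knob and swung it round until the jaws closed on the jug.
- **Cap:** I gripped the large cap and pressed it down to its stop with about 23 N. I turned it 1.10 rad anticlockwise under that pressure, then lifted it.

**Last checks:**
- **Cap off:** The force while lifting was only about −1 N, so the cap came off without pulling on the jug. The picture shows the neck open.
- **Cap height:** The cap is gripped (opening about 59 mm) and level to about 0.02 rad. Its centre is roughly 95 mm above the rim and within a few millimetres sideways, going by how far the tool moved.
- **Jug:** It stands upright between the jaws.
- **Bystanders:** The glass looks where it was. The arm partly hides the lemon and mug in the last side picture. I measured none of the three again, but the gripper never went near them.

**One disagreement:** The lever's angle reads about 1.05 rad from the gripper position and about 1.10 rad from the pictures. Both lie on the green mark (0.945 to 1.155), but by the pictures the pointer is slightly past its middle.

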